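# Sort the food-screening samples back into their trays

### The job

The food screening is finished, so clear the bench: stand the two squat jars in the large two-bay tray and the two slim vials in the small two-bay tray, one to a bay, and put the steel check source in the round dish. Everything must end upright on the floor of its place and let go, and the hand stamp and the mug must stay standing where they are.

Things in the scene. Friction and masses are not known exactly. Their poses are not given: they have to be found in the camera images.
- jar_a_mid (a point): One squat sample jar: white plastic cylinder with a black screw lid, straight sides, diameter 56 mm, height 60 mm, about 0.15 kg, standing on the bench. This point is its centre, 30 mm above its underside; z is its upward axis. The two jars are alike and interchangeable.
- jar_b_mid (a point): The other squat sample jar: white plastic cylinder with a black screw lid, straight sides, diameter 56 mm, height 60 mm, about 0.15 kg, standing on the bench. This point is its centre, 30 mm above its underside; z is its upward axis. The two jars are alike and interchangeable.
- vial_a_mid (a point): One slim sample vial: white plastic cylinder with a black screw lid, straight sides, diameter 28 mm, height 75 mm, about 0.045 kg, standing on the bench. This point is its centre, 37.5 mm above its underside; z is its upward axis. The two vials are alike and interchangeable.
- vial_b_mid (a point): The other slim sample vial: white plastic cylinder with a black screw lid, straight sides, diameter 28 mm, height 75 mm, about 0.045 kg, standing on the bench. This point is its centre, 37.5 mm above its underside; z is its upward axis. The two vials are alike and interchangeable.
- puck_mid (a point): The steel check source: a bare steel disc, diameter 44 mm and 18 mm high, with an upright round grip stem of diameter 18 mm on its middle, from 18 to 50 mm above the underside; about 0.2 kg. This point is on its axis, 25 mm above the underside (on the stem); z is its upward axis.
- jar_tray: Large aluminium tray with two large square bays, fixed to the bench; outside 84 mm (its x) by 164 mm (its y) by 18 mm high, walls 4 mm, floor 4 mm thick. Each bay is 76 by 76 mm inside and takes one squat jar; the bay centres lie at y = +40 and -40 mm in the tray's frame, x = 0. Origin: centre of its underside, on the bench surface; z up.
- vial_tray: Small aluminium tray with two small square bays, fixed to the bench; outside 54 mm (its x) by 104 mm (its y) by 18 mm high, walls 4 mm, floor 4 mm thick. Each bay is 46 by 46 mm inside and takes one slim vial; the bay centres lie at y = +25 and -25 mm in the tray's frame, x = 0. Origin: centre of its underside, on the bench surface; z up.
- dish: Round aluminium dish, the check source's place, fixed to the bench; outside diameter 76 mm, height 18 mm, wall 4 mm (inside diameter 68 mm), floor 4 mm thick. Origin: centre of its underside, on the bench surface; z up.
- stamp_mid (a point): Bystander: loose wooden-handled hand stamp standing among the samples, black foot of diameter 30 mm, height 62 mm. This point is its centre, 31 mm up.
- mug: Bystander: loose white mug, diameter 76 mm plus a handle, height 90 mm. Origin: centre of its underside.

How it is judged:
At the end, for the whole second after the job is handed in: Jars one to a bay of the large tray, vials one to a bay of the small tray (within 14 mm of the bay centre along each tray axis), check source within 15 mm of the dish centre; all within 5 mm of resting height on its floor, within 0.1 rad of upright, at rest (under 0.02 m/s), released (x of jar_a_mid in the frame of jar_tray between -0.014 and 0.014 m and (y of jar_a_mid in the frame of jar_tray between 0.026 and 0.054 m or y of jar_a_mid in the frame of jar_tray between -0.054 and -0.026 m) and z of jar_a_mid in the frame of jar_tray between 0.029 and 0.039 m and angle between each of jar_a_mid, vial_a_mid, jar_b_mid, vial_b_mid, puck_mid's own z axis and vertical below 0.1 rad and linear speed of each of jar_a, vial_a, jar_b, vial_b, puck below 0.02 m/s and x of vial_a_mid in the frame of vial_tray between -0.014 and 0.014 m and (y of vial_a_mid in the frame of vial_tray between 0.011 and 0.039 m or y of vial_a_mid in the frame of vial_tray between -0.039 and -0.011 m) and z of vial_a_mid in the frame of vial_tray between 0.0365 and 0.0465 m and x of jar_b_mid in the frame of jar_tray between -0.014 and 0.014 m and (y of jar_b_mid in the frame of jar_tray between 0.026 and 0.054 m or y of jar_b_mid in the frame of jar_tray between -0.054 and -0.026 m) and z of jar_b_mid in the frame of jar_tray between 0.029 and 0.039 m and x of vial_b_mid in the frame of vial_tray between -0.014 and 0.014 m and (y of vial_b_mid in the frame of vial_tray between 0.011 and 0.039 m or y of vial_b_mid in the frame of vial_tray between -0.039 and -0.011 m) and z of vial_b_mid in the frame of vial_tray between 0.0365 and 0.0465 m and horizontal distance between puck_mid and dish below 0.015 m and z of puck_mid in the frame of dish between 0.024 and 0.034 m); the robot touches nothing.
It fails at once if the hand stamp is shifted by more than 30 mm or knocked over (distance of stamp_mid from where it was at the start of the episode above 0.03 m or angle between stamp_mid's own z axis and vertical above 0.5 rad).
It fails at once if the mug is shifted by more than 30 mm or knocked over (distance of mug from where it was at the start of the episode above 0.03 m or angle between mug's own z axis and vertical above 0.5 rad).
It also fails if it takes over 141 s, if anything falls off the work surface, if the arm or the gripper's body presses on something with over 40 N, if the wrist force passes 120 N, or if a joint passes its speed limit or range.

### The arm

A 6-joint arm with a two-finger parallel gripper is mounted at the origin on the work surface. World frame = base frame: x ahead of the robot, y to its left, z up, the work surface at z = 0. Lengths are in m, angles in rad, forces in N, time in s.
With the tool pointing down it reaches from about 0.35 to 0.975 m from the base axis. Payload 4.9 kg.
Tool frame: the origin (TCP) lies at the very end of the fingers, on their centre line; the grasp point (between the pads) lies 19 mm behind it (arm.hold_point_z is the x of the grasp point in the tool frame, in m); x points along the fingers, z is the direction in which the jaws open and shut, and the axes are right-handed (so a half turn about x gives the same grasp; the last joint's range is limited). The gripper opens to 85 mm and grips with 20 to 120 N. Pads are 22 mm wide; open, the fingers measure 114 mm over their backs; the gripper's body (76 mm by 85 mm) begins 54 mm behind the grasp point. The pads swing forward as they close: fully open they stand 13 mm farther back than shut.
Start: joints at [1.218, 0.053, 1.613, -0, 1.476, -0.119], TCP at [0.145, 0.608, 0.231] pointing down, gripper open.
Joint ranges: [-3.01, 3.01], [-1.01, 2.22], [0.06, 2.58], [-1.02, 4.17], [0.09, 2.62], [-3.14, 3.14]. Speed limits (rad/s): [2.57, 2.57, 3.14, 3.14, 3.14, 3.14].

### API

Orientations are given as a unit quaternion [x, y, z, w].
In Python, from workcell import status, eyes, hand_in, arm gives the robot as it stands. The module is installed in compiled form; this text tells all that it offers.
- The arm moves only by the tool send_rows, never from a script. Its argument "motion" is a list of rows, each a list of 4 numbers: the shift along the tool's x, y, z in cm, then the turn about the tool's x in rad. In form: [[tx, ty, tz, twist], ...]. A call has 1 to 12 rows; each row is the pose to reach, as a shift and turn from the pose commanded when the call began, along the tool's axes at that moment; what a row does not reach only later rows make up. A row lasts 1/12 s, in which the tool goes at most 41.7 mm and 7.16 degrees, less where a joint would pass 70% of its speed; a pose out of reach is approached as far as the arm can. A call with a gripper value outside its range is refused whole. "fingers" is the gripper's target within -1 to 1 (fully open at 1, half-way at 0, shut at -1), set as the call begins (left out, the last holds). The fingers move at their own pace and stop on an object; "grip_force" is the grip in N (left out, the last holds). Time passes only in rows, so rows that repeat a pose let the fingers close. It gives the time, the measured TCP pose, the force and the opening at its end, in the units of the state.
- status.get_obs(): the state, without advancing time (a new reading comes with each control period).
- eyes.get_image(name): name is "scene" or "top" or "wrist"; returns a dict with "image" (480x640x3 uint8, blue, green, red), "fx", "fy", "cx", "cy" (pixels), "R" (3x3) and "t" (3): a world point X has camera coordinates R X + t. Camera axes: x right, y down, z forward; pixel columns grow to the right and rows downward; lengths in m; the calibration is good to about 2 mm. A picture is of the moment at which its call begins. There is no depth.
- hand_in(): hands the job in, once; it reports no verdict.
The state is a dict: "time_s": time; "q": joint angles; "qvel": joint speeds; "joint_efforts": joint torques, N m; "tool_pos": TCP position; "ee_rot": TCP orientation; "wrist_force": force on the tool from outside, world axes, zero at the start; "moment": the same for the moment, N m; "grip_width": finger opening in m.
Only numpy, scipy, OpenCV 4.12 (cv2) and the standard library are available. Lean on these libraries where they do the work, as an engineer would, in place of code of your own. Each camera call takes 0.05 s, during which the arm holds its last target. There are 200 camera calls.

## Working session

There is one attempt and no reset: what is moved stays moved. The work goes in short steps, Python scripts to look and compute and a tool call to move; the robot and the scene stay as the last step left them, time stands still between calls to the robot, and variables do not carry over. Pictures are saved under pics/ and viewed, about 12 in all and at most 16, crops included, and the job is handed in when it is done.

Besides the shell and the picture viewer there is one more tool, called as name([rows], argument=value, ...), one row to a line, values as JSON. send_rows: Moves the arm, as the interface text tells. Its arguments: {"type":"object","properties":{"motion":{"type":"array"},"fingers":{"type":"number"},"grip_force":{"type":"number"}},"required":["motion"]}

```bash
mkdir -p pics; cat > h.py <<'E'
import numpy as np, cv2
from workcell import status, eyes, hand_in, arm
def snap(n,f):
    d=eyes.get_image(n); cv2.imwrite('pics/'+f+'.png',d['image']); np.savez('pics/'+f+'.npz',**d); return d
def ray(d,u,v,z):
    R=np.array(d['R']);t=np.array(d['t']);c=-R.T@t
    w=R.T@np.array([(u-d['cx'])/d['fx'],(v-d['cy'])/d['fy'],1]); return c+w*(z-c[2])/w[2]
def proj(d,X):
    p=np.array(d['R'])@np.array(X)+d['t']; return d['fx']*p[0]/p[2]+d['cx'],d['fy']*p[1]/p[2]+d['cy']
E
python3 - <<'E'
from h import *
for n in('top','scene'):
    d=snap(n,n+'0'); print(n,-np.array(d['R']).T@d['t'],d['fx'],np.round(d['R'],2).tolist())
o=status.get_obs(); print({k:np.round(v,3).tolist() for k,v in o.items()}); print(arm.hold_point_z)
E
```

```text
top [0.33180921 0.01739392 1.13110329] 546.3552479815553 [[0.03, -1.0, -0.0], [-0.98, -0.03, -0.22], [0.22, 0.01, -0.98]]
scene [1.09119173 0.10845482 0.86191004] 511.03597928385426 [[-0.2, 0.98, -0.01], [0.81, 0.16, -0.57], [-0.56, -0.12, -0.82]]
{'time_s': 0.1, 'q': [1.218, 0.053, 1.614, -0.0, 1.476, -0.119], 'qvel': [0.0, -0.003, -0.003, -0.0, 0.003, 0.002], 'joint_efforts': [-0.0, -39.49, -37.136, -0.0, 0.004, 0.0], 'tool_pos': [0.145, 0.607, 0.23], 'ee_rot': [-0.439, 0.555, 0.438, 0.554], 'wrist_force': [-0.471, -0.493, 0.475], 'moment': [0.032, -0.05, -0.032], 'grip_width': 0.086}
-0.0187
```

View pics/top0.png

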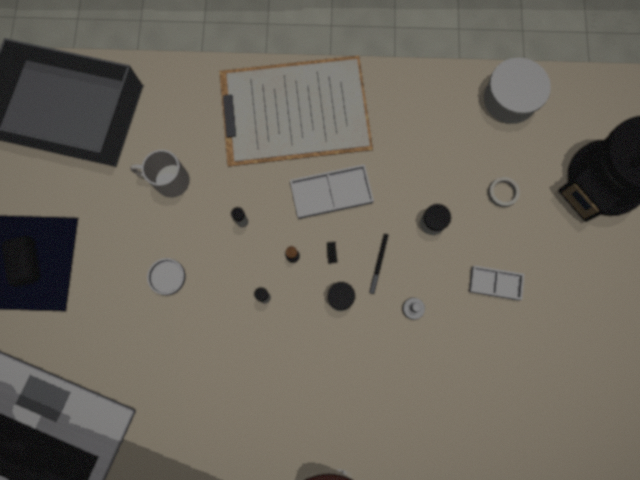

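View pics/scene0.png

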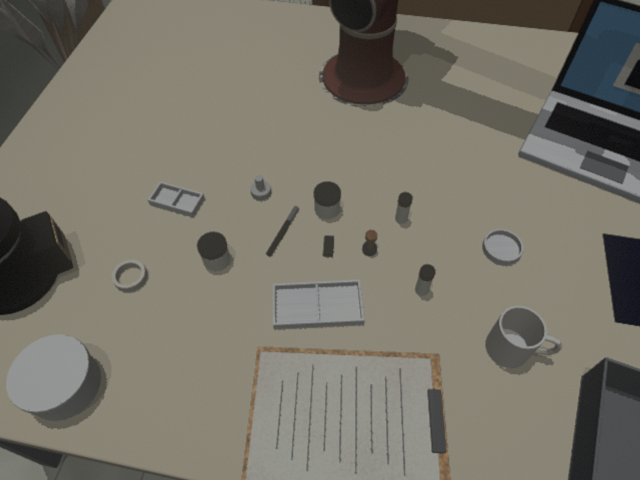

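Top view: jar lids at (436,218) and (341,296), vial lids at (238,214) and (261,295), source at (413,308), and stamp at (292,254). The large tray is at (331,192), the small tray at (496,283), the dish at (166,277) and the mug at (161,168). The ring at (504,192) is clutter. The scene view agrees.

```bash
cat > m.py <<'E'
from h import *
d=dict(np.load('pics/top0.npz')); im=d['image']; g=im.max(2)
def blob(mask,u,v,r):
    m=np.zeros_like(mask); m[v-r:v+r,u-r:u+r]=mask[v-r:v+r,u-r:u+r]
    cs,_=cv2.findContours(m.astype(np.uint8),cv2.RETR_EXTERNAL,cv2.CHAIN_APPROX_NONE)
    return max(cs,key=cv2.contourArea)
print('bench',im[330,200],'tray',im[190,315],im[277,166],im[308,413],'lid',im[218,436])
for n,u,v,z,r in(('jarA',436,218,.056,22),('jarB',341,296,.056,22),('vialA',238,214,.07,14),('vialB',261,295,.07,14)):
    c=blob(g<50,u,v,r); (x,y),(w,h),a=cv2.minAreaRect(c); M=cv2.moments(c); x0,y0=M['m10']/M['m00'],M['m01']/M['m00']
    p=ray(d,x0,y0,z); print(n,np.round([x0,y0,w,h,a],1),np.round(p,4),round(np.hypot(*p[:2]),3))
sat=im.max(2).astype(int)-im.min(2); 
for n,u,v,z,r in(('jt',331,192,.018,50),('vt',496,283,.018,36),('dish',166,277,.018,24),('puck',413,308,.018,16)):
    mk=(sat<20)&(g>90)
    c=blob(mk,u,v,r); rc=cv2.minAreaRect(c); b=cv2.boxPoints(rc); P=np.array([ray(d,*q,z)for q in b]); ctr=P.mean(0)
    e1=P[1]-P[0];e2=P[2]-P[1]; L=e1 if np.hypot(*e1)>np.hypot(*e2) else e2
    print(n,np.round(rc,1) if 0 else [np.round(x,1) for x in rc],np.round(ctr,4),'sides',np.round([np.hypot(*e1[:2]),np.hypot(*e2[:2])],4),'long dir',round(np.degrees(np.arctan2(L[1],L[0])),1))
for n,u,v,z in(('stamp',292,252,.06),('mug',161,165,.06)):print(n,ray(d,u,v,z))
E
sed -i 's/np.hypot(\*e1)>np.hypot(\*e2)/np.linalg.norm(e1)>np.linalg.norm(e2)/' m.py; python3 m.py
python3 -c "
from h import *
im=cv2.imread('pics/top0.png')[150:325,150:540]
cv2.imwrite('pics/crop.png',cv2.resize(im,None,fx=2,fy=2,interpolation=cv2.INTER_CUBIC))
from scipy.spatial.transform import Rotation as R
o=status.get_obs();print(np.round(R.from_quat(o['ee_rot']).as_matrix(),3))"
```

```text
bench [106 120 128] tray [131 132 133] [132 133 133] [101 103 102] lid [26 26 26]
jarA [435.9 217.8  24.7  26.9  45. ] [ 0.6051 -0.1995  0.056 ] 0.637
jarB [340.4 295.9  26.   25.   90. ] [ 0.4414 -0.0099  0.056 ] 0.442
vialA [237.8 214.5  13.9  10.7  63.4] [0.5965 0.1998 0.07  ] 0.629
vialB [261.3 294.5  13.   11.6  63.4] [0.438  0.1439 0.07  ] 0.461
jt [array([331.4, 191.2]), array([43. , 80.7]), np.float64(77.9)] [0.6667 0.0134 0.018 ] sides [0.173 0.095] long dir -75.6
vt [array([496.2, 282.8]), array([57.7, 30.5]), np.float64(9.0)] [ 0.4816 -0.3282  0.018 ] sides [0.0633 0.1173] long dir -97.4
dish [array([166. , 276.5]), array([39., 40.]), np.float64(90.0)] [0.4745 0.3476 0.018 ] sides [0.0827 0.0806] long dir -88.3
puck [array([413., 308.]), array([24., 24.]), np.float64(0.0)] [ 0.4253 -0.1582  0.018 ] sides [0.0483 0.0488] long dir -88.3
stamp [0.52529841 0.08868812 0.06      ]
mug [0.69955918 0.36687843 0.06      ]
[[-0.001 -0.973  0.232]
 [-0.002  0.232  0.973]
 [-1.     0.    -0.002]]
```

View pics/crop.png

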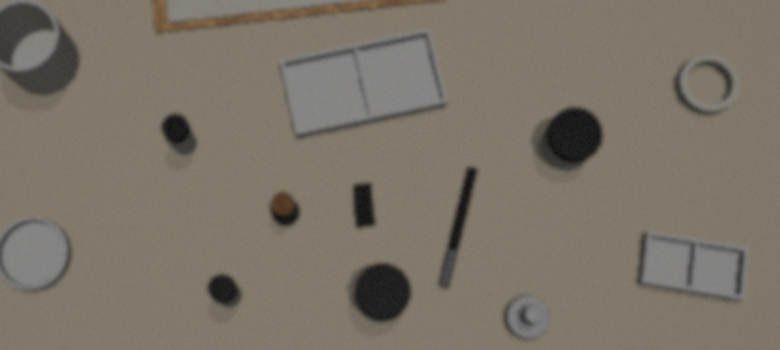

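Positions agree with the known sizes and reach. I'll turn the jaws along world X, so that tool x = -Z, y = +Y and z = +X, and go above vial A.

send_rows([
  [0, -53.5, -29.2, 1.337],
  [0, -53.5, -29.2, 1.337],
  [0, -53.5, -29.2, 1.337],
  [0, -53.5, -29.2, 1.337],
  [0, -53.5, -29.2, 1.337],
  [0, -53.5, -29.2, 1.337],
  [0, -53.5, -29.2, 1.337],
  [0, -53.5, -29.2, 1.337],
  [0, -53.5, -29.2, 1.337],
  [0, -53.5, -29.2, 1.337],
  [0, -53.5, -29.2, 1.337],
  [0, -53.5, -29.2, 1.337],
], fingers=0.5, grip_force=30)

```text
time_s: 1.1
tool_pos: [0.5172, 0.2715, 0.2309]
ee_rot: [0.001, 0.707, -0.001, 0.707]
wrist_force: [0.9, 1.4, -1.1]
grip_width: 0.0642
```

send_rows([
  [2.0, -7.2, 8.0, 0],
  [2.0, -7.2, 8.0, 0],
  [2.0, -7.2, 8.0, 0],
  [2.0, -7.2, 8.0, 0],
  [2.0, -7.2, 8.0, 0],
])

```text
time_s: 1.52
tool_pos: [0.5963, 0.2001, 0.2099]
ee_rot: [0.001, 0.708, -0.001, 0.706]
wrist_force: [0.0, -0.1, -0.2]
grip_width: 0.0636
```

```bash
python3 - <<'E'
from h import *
d=snap('wrist','w1'); print(status.get_obs()['tool_pos'],np.round(d['R'],3).tolist(),-np.array(d['R']).T@d['t'],d['fx'])
print(proj(d,[.597,.2,.075]),proj(d,[.438,.144,.075]),proj(d,[.6667,.0134,.018]))
E
```

```text
[0.59584771 0.20113686 0.21053097] [[1.0, -0.002, -0.004], [-0.001, -0.959, 0.283], [-0.004, -0.283, -0.959]] [0.59731714 0.27006691 0.3530272 ] 340.6221136236868
(np.float64(323.41536368850007), np.float64(225.49539679655854)) (np.float64(144.7482240298703), np.float64(286.7148917465746)) (np.float64(383.9098305117469), np.float64(370.0769299625643))
```

View pics/w1.png

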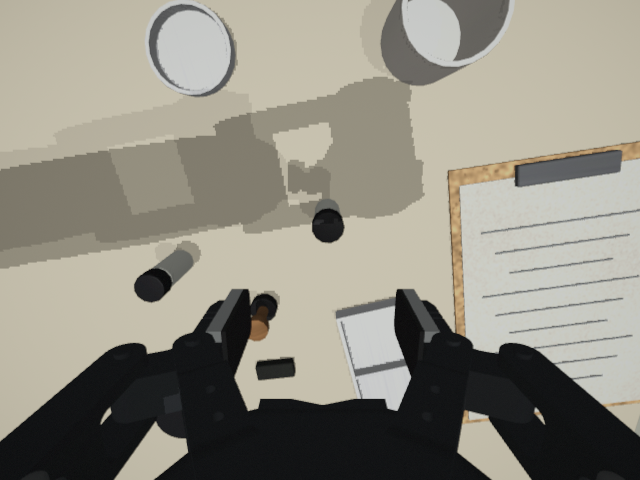

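Vial A's lid is at (328,225) in the wrist view, with its centre predicted at (323,225). That puts it about 4 mm farther in x. Vial B shows the same shift. Descending and gripping.

send_rows([
  [6, 0, 0.4, 0],
  [12, 0, 0.4, 0],
  [16, 0, 0.4, 0],
  [18.1, 0, 0.4, 0],
  [18.1, 0, 0.4, 0],
  [18.1, 0, 0.4, 0],
  [18.1, 0, 0.4, 0],
])

```text
time_s: 2.15
tool_pos: [0.6, 0.2022, 0.0311]
ee_rot: [-0.0, 0.707, 0.0, 0.707]
wrist_force: [0.4, -1.1, -0.3]
grip_width: 0.0643
```

send_rows([
  [0, 0, 0, 0],
  [0, 0, 0, 0],
  [0, 0, 0, 0],
  [0, 0, 0, 0],
  [0, 0, 0, 0],
  [0, 0, 0, 0],
  [0, 0, 0, 0],
  [0, 0, 0, 0],
], fingers=-1)

```text
time_s: 2.82
tool_pos: [0.6024, 0.2019, 0.0336]
ee_rot: [0.001, 0.705, 0.0, 0.709]
wrist_force: [-0.2, 0.6, 7.8]
grip_width: 0.0273
```

send_rows([
  [-4, 0, 0, 0],
  [-8, 0, 0, 0],
  [-11, -3, -0.7, 0],
  [-11, -7, -1.5, 0],
  [-11, -55.4, -12.2, 0],
  [-11, -55.4, -12.2, 0],
  [-11, -55.4, -12.2, 0],
  [-11, -55.4, -12.2, 0],
  [-11, -55.4, -12.2, 0],
  [-11, -55.4, -12.2, 0],
  [-11, -55.4, -12.2, 0],
  [-11, -55.4, -12.2, 0],
])

```text
time_s: 3.82
tool_pos: [0.5126, -0.1962, 0.1412]
ee_rot: [-0.0, 0.707, -0.0, 0.708]
wrist_force: [0.8, 0.5, -1.3]
grip_width: 0.0273
```

send_rows([
  [0, -15.6, -3.4, 0],
  [0, -15.6, -3.4, 0],
  [0, -15.6, -3.4, 0],
  [0, -15.6, -3.4, 0],
  [0, -15.6, -3.4, 0],
  [0, -15.6, -3.4, 0],
])

```text
time_s: 4.32
tool_pos: [0.4787, -0.3519, 0.1409]
ee_rot: [0.001, 0.707, -0.001, 0.707]
wrist_force: [-0.6, 1.3, -0.1]
grip_width: 0.027
```

```bash
python3 - <<'E'
from h import *
d=snap('wrist','w2'); print(status.get_obs()['tool_pos'])
for y,x in((-.3034,.4848),(-.353,.4784),(-.3282,.4816)):print(proj(d,[x,y,.018]))
E
```

```text
[ 0.4790575  -0.35052179  0.14062469]
(np.float64(329.7993185707125), np.float64(167.7543300996794))
(np.float64(321.66802892088884), np.float64(230.28829914975663))
(np.float64(325.6271637769677), np.float64(199.84043328625418))
```

View pics/w2.png

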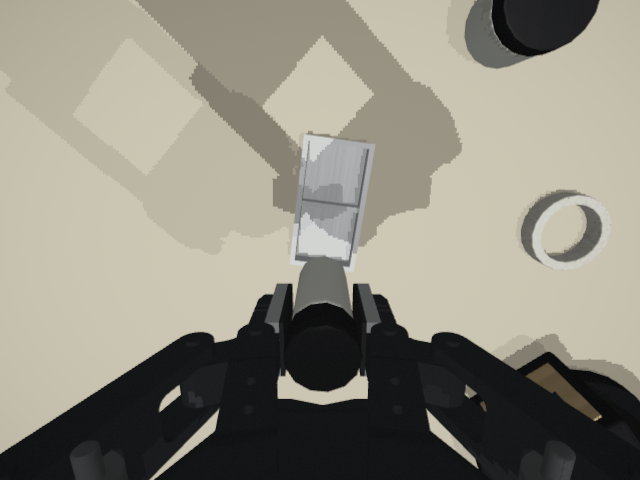

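In the wrist view the small tray centre is at (331,203), predicted (326,200). The top estimates are therefore about 4 mm short in x, so I'll add that. Lowering into the far bay.

send_rows([
  [4, -0.3, 0.5, 0],
  [7, -0.3, 0.5, 0],
  [9, -0.3, 0.5, 0],
  [10.2, -0.3, 0.5, 0],
  [10.2, -0.3, 0.5, 0],
  [10.2, -0.3, 0.5, 0],
  [10.2, -0.3, 0.5, 0],
])

```text
time_s: 4.95
tool_pos: [0.4851, -0.3526, 0.0392]
ee_rot: [-0.001, 0.707, 0.0, 0.707]
wrist_force: [-0.2, 0.6, -0.4]
grip_width: 0.0273
```

send_rows([
  [0, 0, 0, 0],
  [0, 0, 0, 0],
  [0, 0, 0, 0],
  [0, 0, 0, 0],
  [0, 0, 0, 0],
  [0, 0, 0, 0],
], fingers=0.1)

```text
time_s: 5.45
tool_pos: [0.4843, -0.3532, 0.0384]
ee_rot: [0.0, 0.707, -0.0, 0.707]
wrist_force: [0.1, 0.3, -0.4]
grip_width: 0.0469
```

send_rows([
  [-4, 0, 0, 0],
  [-8, 0, 0, 0],
  [-11, 0, 0, 0],
  [-11, 19.4, -5.5, 0],
  [-11, 19.4, -5.5, 0],
  [-11, 19.4, -5.5, 0],
  [-11, 19.4, -5.5, 0],
  [-11, 19.4, -5.5, 0],
  [-11, 19.4, -5.5, 0],
  [-11, 19.4, -5.5, 0],
  [-11, 19.4, -5.5, 0],
])

```text
time_s: 6.37
tool_pos: [0.4296, -0.1595, 0.1487]
ee_rot: [-0.0, 0.707, -0.0, 0.707]
wrist_force: [-0.4, -0.8, 0.2]
grip_width: 0.047
```

```bash
python3 - <<'E'
from h import *
d=snap('wrist','w3'); print(status.get_obs()['tool_pos'])
print(proj(d,[.429,-.158,.05]),proj(d,[.429,-.158,.018]))
E
```

```text
[ 0.42975301 -0.15991836  0.14876191]
(np.float64(321.12837411947504), np.float64(235.33822306737608)) (np.float64(321.27544389825545), np.float64(224.78641259608142))
```

View pics/w3.png

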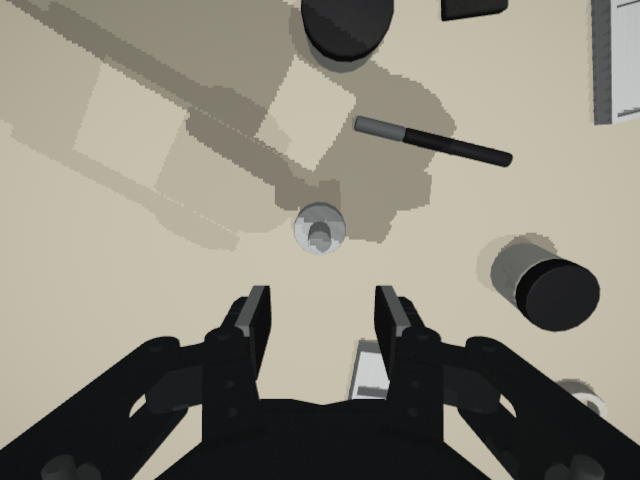

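The stem top is at (319,241) and the disc centre at (320,228), so the source is about 3 mm further in -y than predicted.

send_rows([
  [4, -0.3, 0, 0],
  [8, -0.3, 0, 0],
  [11, -0.3, 0, 0],
  [12.4, -0.3, 0, 0],
  [12.4, -0.3, 0, 0],
  [12.4, -0.3, 0, 0],
  [12.4, -0.3, 0, 0],
])

```text
time_s: 7.0
tool_pos: [0.4306, -0.1635, 0.0258]
ee_rot: [-0.0, 0.706, -0.001, 0.708]
wrist_force: [1.0, -0.3, 0.1]
grip_width: 0.0473
```

send_rows([
  [0, 0, 0, 0],
  [0, 0, 0, 0],
  [0, 0, 0, 0],
  [0, 0, 0, 0],
  [0, 0, 0, 0],
  [0, 0, 0, 0],
  [0, 0, 0, 0],
  [0, 0, 0, 0],
], fingers=-1, grip_force=50)

```text
time_s: 7.67
tool_pos: [0.4303, -0.163, 0.0261]
ee_rot: [-0.001, 0.706, -0.001, 0.708]
wrist_force: [-1.8, -1.2, 6.6]
grip_width: 0.0162
```

send_rows([
  [-4, 0, 0, 0],
  [-8, 0, 0, 0],
  [-12, 0, 0, 0],
  [-12, 3, 0.3, 0],
  [-12, 51, 4.8, 0],
  [-12, 51, 4.8, 0],
  [-12, 51, 4.8, 0],
  [-12, 51, 4.8, 0],
  [-12, 51, 4.8, 0],
  [-12, 51, 4.8, 0],
  [-12, 51, 4.8, 0],
  [-12, 51, 4.8, 0],
])

```text
time_s: 8.67
tool_pos: [0.4628, 0.2021, 0.1442]
ee_rot: [-0.0, 0.707, 0.0, 0.707]
wrist_force: [0.6, -1.2, -2.5]
grip_width: 0.0165
```

send_rows([
  [0, 14.5, 1.5, 0],
  [0, 14.5, 1.5, 0],
  [0, 14.5, 1.5, 0],
  [0, 14.5, 1.5, 0],
  [0, 14.5, 1.5, 0],
  [0, 14.5, 1.5, 0],
])

```text
time_s: 9.17
tool_pos: [0.4778, 0.3457, 0.1438]
ee_rot: [-0.001, 0.707, 0.001, 0.707]
wrist_force: [-0.0, -1.2, -3.0]
grip_width: 0.0168
```

```bash
python3 - <<'E'
from h import *
d=snap('wrist','w4'); print(status.get_obs()['tool_pos'])
print(proj(d,[.478,.347,.018])); im=d['image']; g=im.max(2)
cv2.imwrite('pics/w4m.png',im[:,:])
E
```

```text
[0.47783092 0.34473945 0.14369268]
(np.float64(322.58658435610755), np.float64(226.56932057660936))
```

View pics/w4.png

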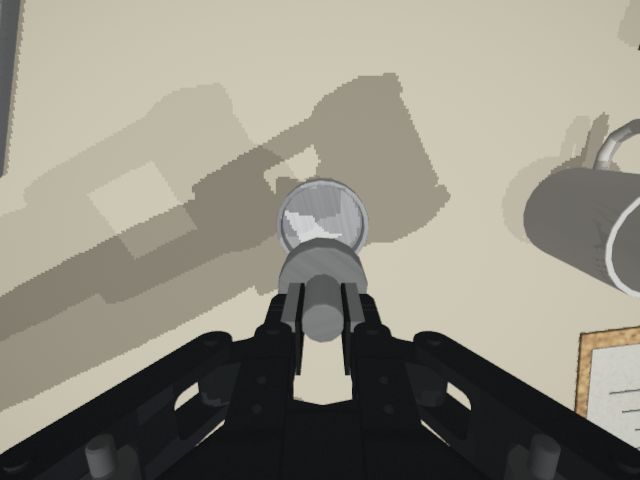

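The dish spans u 278–368 with its centre at about (323,223), so it lies near y = 0.350. I'll shift +5 mm and lower.

send_rows([
  [4, 0.5, 0, 0],
  [7, 0.5, 0, 0],
  [9.5, 0.5, 0, 0],
  [11.2, 0.5, 0, 0],
  [11.2, 0.5, 0, 0],
  [11.2, 0.5, 0, 0],
  [11.2, 0.5, 0, 0],
])

```text
time_s: 9.8
tool_pos: [0.479, 0.3491, 0.0331]
ee_rot: [0.001, 0.707, -0.0, 0.708]
wrist_force: [-0.2, 0.4, -2.4]
grip_width: 0.0163
```

send_rows([
  [0, 0, 0, 0],
  [0, 0, 0, 0],
  [0, 0, 0, 0],
  [0, 0, 0, 0],
  [0, 0, 0, 0],
  [0, 0, 0, 0],
], fingers=0)

```text
time_s: 10.3
tool_pos: [0.4786, 0.3499, 0.0326]
ee_rot: [0.0, 0.707, 0.0, 0.707]
wrist_force: [-0.0, 0.4, -0.6]
grip_width: 0.0428
```

send_rows([
  [-4, 0, 0, 0],
  [-8, 0, 0, 0],
  [-11.5, 0, 0, 0],
  [-11.5, -20.5, -3.7, 0],
  [-11.5, -20.5, -3.7, 0],
  [-11.5, -20.5, -3.7, 0],
  [-11.5, -20.5, -3.7, 0],
  [-11.5, -20.5, -3.7, 0],
  [-11.5, -20.5, -3.7, 0],
  [-11.5, -20.5, -3.7, 0],
  [-11.5, -20.5, -3.7, 0],
], fingers=0.5)

```text
time_s: 11.22
tool_pos: [0.4416, 0.1448, 0.1476]
ee_rot: [0.0, 0.707, -0.0, 0.707]
wrist_force: [-0.0, 0.8, 0.1]
grip_width: 0.0638
```

```bash
python3 - <<'E'
from h import *
d=snap('wrist','w5'); print(status.get_obs()['tool_pos'])
print(proj(d,[.442,.145,.075])); g=d['image'].max(2)
m=(g<45).astype(np.uint8); m[285:]=0
for c in cv2.findContours(m,cv2.RETR_EXTERNAL,cv2.CHAIN_APPROX_NONE)[0]:
    if cv2.contourArea(c)>200: print(cv2.boundingRect(c),cv2.contourArea(c))
E
```

```text
[0.44166381 0.1453817  0.14756   ]
(np.float64(322.48578069586), np.float64(248.10065889127986))
(403, 268, 34, 17) 375.5
(302, 227, 40, 43) 1279.0
```

The lid blob's centre is at (322,248), against a prediction of (322,248).

send_rows([
  [4, 0, 0, 0],
  [7.5, 0, 0, 0],
  [10, 0, 0, 0],
  [11.7, 0, 0, 0],
  [11.7, 0, 0, 0],
  [11.7, 0, 0, 0],
  [11.7, 0, 0, 0],
])

```text
time_s: 11.85
tool_pos: [0.4426, 0.1458, 0.0316]
ee_rot: [-0.0, 0.706, 0.001, 0.708]
wrist_force: [0.2, 1.0, 0.0]
grip_width: 0.0645
```

send_rows([
  [0, 0, 0, 0],
  [0, 0, 0, 0],
  [0, 0, 0, 0],
  [0, 0, 0, 0],
  [0, 0, 0, 0],
  [0, 0, 0, 0],
  [0, 0, 0, 0],
  [0, 0, 0, 0],
], fingers=-1, grip_force=30)

```text
time_s: 12.52
tool_pos: [0.4425, 0.145, 0.0316]
ee_rot: [0.0, 0.706, 0.0, 0.708]
wrist_force: [-1.4, 0.5, 6.0]
grip_width: 0.0272
```

send_rows([
  [-4, 0, 0, 0],
  [-8, 0, 0, 0],
  [-12, 0, 0, 0],
  [-12, -3, 0.3, 0],
  [-12, -44.5, 4.9, 0],
  [-12, -44.5, 4.9, 0],
  [-12, -44.5, 4.9, 0],
  [-12, -44.5, 4.9, 0],
  [-12, -44.5, 4.9, 0],
  [-12, -44.5, 4.9, 0],
  [-12, -44.5, 4.9, 0],
  [-12, -44.5, 4.9, 0],
])

```text
time_s: 13.52
tool_pos: [0.4805, -0.2186, 0.1499]
ee_rot: [0.0, 0.707, -0.0, 0.707]
wrist_force: [-0.0, -0.3, -0.7]
grip_width: 0.0271
```

send_rows([
  [0, -8.7, 0.8, 0],
  [0, -8.7, 0.8, 0],
  [0, -8.7, 0.8, 0],
  [0, -8.7, 0.8, 0],
  [0, -8.7, 0.8, 0],
])

```text
time_s: 13.93
tool_pos: [0.4886, -0.3032, 0.1495]
ee_rot: [0.001, 0.708, 0.0, 0.707]
wrist_force: [0.0, 0.4, -0.6]
grip_width: 0.0273
```

```bash
python3 - <<'E'
from h import *
d=snap('wrist','w6'); print(status.get_obs()['tool_pos'])
print(proj(d,[.489,-.305,.004]),proj(d,[.484,-.355,.079]))
d=snap('top','top1'); cv2.imwrite('pics/top1c.png',cv2.resize(d['image'][150:350,130:540],None,fx=1.9,fy=1.9))
E
```

```text
[ 0.48870019 -0.30252828  0.14959396]
(np.float64(322.87797333450976), np.float64(224.62777677541686)) (np.float64(315.63512234880585), np.float64(319.43868411967003))
```

View pics/w6.png

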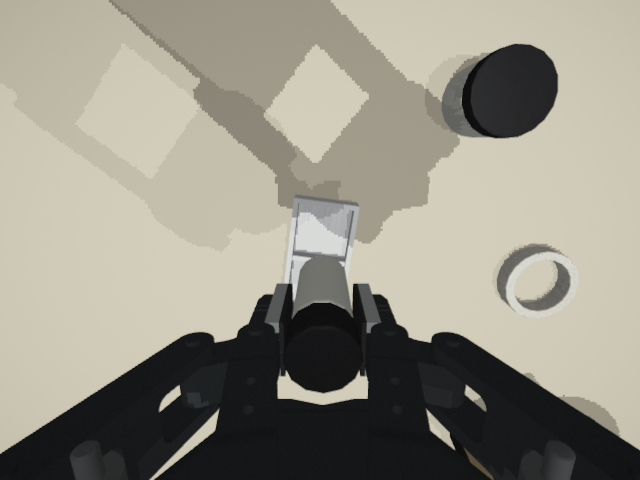

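The near bay floor's centre is at (322,229), predicted (323,225), so I'll aim for y = -0.307.

send_rows([
  [4, -0.4, 0, 0],
  [7, -0.4, 0, 0],
  [9.5, -0.4, 0, 0],
  [11.2, -0.4, 0, 0],
  [11.2, -0.4, 0, 0],
  [11.2, -0.4, 0, 0],
  [11.2, -0.4, 0, 0],
])

```text
time_s: 14.62
tool_pos: [0.4896, -0.3066, 0.0388]
ee_rot: [-0.001, 0.707, 0.0, 0.707]
wrist_force: [0.0, -0.2, 0.2]
grip_width: 0.0275
```

send_rows([
  [0, 0, 0, 0],
  [0, 0, 0, 0],
  [0, 0, 0, 0],
  [0, 0, 0, 0],
  [0, 0, 0, 0],
  [0, 0, 0, 0],
], fingers=0.1)

```text
time_s: 15.12
tool_pos: [0.4892, -0.3076, 0.0384]
ee_rot: [0.0, 0.707, -0.0, 0.707]
wrist_force: [-0.6, -0.5, -0.5]
grip_width: 0.0472
```

send_rows([
  [-4, 0, 0, 0],
  [-8, 0, 0, 0],
  [-11, 0, 0, 0],
  [-11, 10.6, 12, 0],
  [-11, 10.6, 12, 0],
  [-11, 10.6, 12, 0],
  [-11, 10.6, 12, 0],
  [-11, 10.6, 12, 0],
  [-11, 10.6, 12, 0],
  [-11, 10.6, 12, 0],
], fingers=0.8)

```text
time_s: 15.95
tool_pos: [0.6089, -0.2015, 0.148]
ee_rot: [-0.0, 0.707, 0.0, 0.707]
wrist_force: [-0.6, -1.0, -0.0]
grip_width: 0.0769
```

```bash
python3 - <<'E'
from h import *
d=snap('wrist','w7'); print(status.get_obs()['tool_pos'])
print(proj(d,[.609,-.2,.06]))
E
```

```text
[ 0.60853348 -0.20200667  0.14798528]
(np.float64(322.3706245298011), np.float64(239.50787349277527))
```

View pics/w7.png

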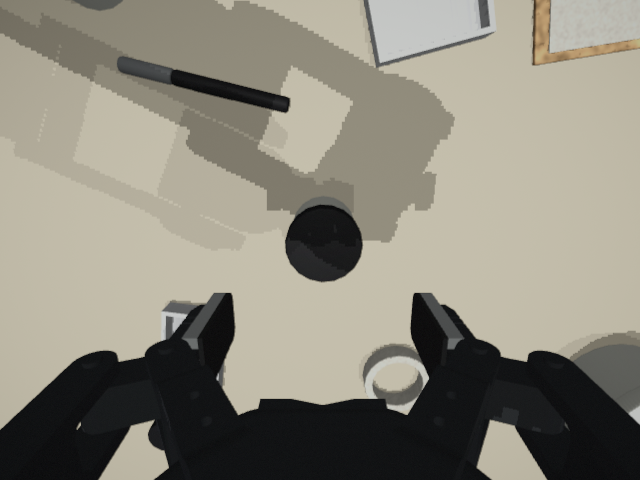

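The jar lid is centred at (324,243), predicted (322,240), which is within 3 mm.

send_rows([
  [4, -0.2, 0.1, 0],
  [8, -0.2, 0.1, 0],
  [11, -0.2, 0.1, 0],
  [13, -0.2, 0.1, 0],
  [13, -0.2, 0.1, 0],
  [13, -0.2, 0.1, 0],
  [13, -0.2, 0.1, 0],
])

```text
time_s: 16.58
tool_pos: [0.6109, -0.2048, 0.0203]
ee_rot: [-0.0, 0.706, -0.001, 0.708]
wrist_force: [0.8, -0.4, 0.8]
grip_width: 0.0768
```

send_rows([
  [0, 0, 0, 0],
  [0, 0, 0, 0],
  [0, 0, 0, 0],
  [0, 0, 0, 0],
  [0, 0, 0, 0],
  [0, 0, 0, 0],
  [0, 0, 0, 0],
], fingers=-1, grip_force=50)

```text
time_s: 17.17
tool_pos: [0.612, -0.2046, 0.0214]
ee_rot: [-0.001, 0.706, -0.001, 0.708]
wrist_force: [-1.4, 0.0, 5.2]
grip_width: 0.0551
```

send_rows([
  [-4, 0, 0, 0],
  [-8, 0, 0, 0],
  [-12, 0, 0, 0],
  [-12, 17.4, 7.1, 0],
  [-12, 17.4, 7.1, 0],
  [-12, 17.4, 7.1, 0],
  [-12, 17.4, 7.1, 0],
  [-12, 17.4, 7.1, 0],
  [-12, 17.4, 7.1, 0],
  [-12, 17.4, 7.1, 0],
  [-12, 17.4, 7.1, 0],
])

```text
time_s: 18.08
tool_pos: [0.6808, -0.0299, 0.1382]
ee_rot: [-0.0, 0.707, -0.0, 0.707]
wrist_force: [0.1, -0.1, -1.1]
grip_width: 0.0546
```

```bash
python3 - <<'E'
from h import *
d=snap('wrist','w8'); print(status.get_obs()['tool_pos'])
for x,y in((.661,.050),(.681,-.027)):print(proj(d,[x,y,.004]))
E
```

```text
[ 0.68075696 -0.03048448  0.1382218 ]
(np.float64(296.67409290753517), np.float64(125.12188240902704))
(np.float64(322.47103895440154), np.float64(222.1375765369764))
```

View pics/w8.png

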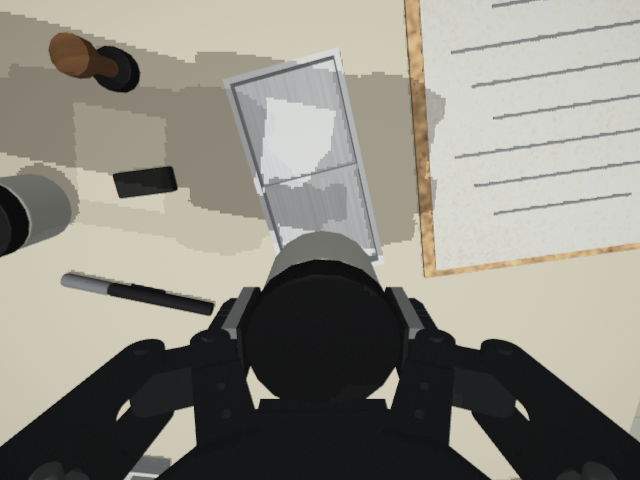

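The far bay centre is at (297,123), predicted (297,125), so the estimate is good. Lowering into the near bay.

send_rows([
  [4, 0.3, 0, 0],
  [7, 0.3, 0, 0],
  [9.5, 0.3, 0, 0],
  [11.1, 0.3, 0, 0],
  [11.1, 0.3, 0, 0],
  [11.1, 0.3, 0, 0],
  [11.1, 0.3, 0, 0],
])

```text
time_s: 18.72
tool_pos: [0.6815, -0.0276, 0.0279]
ee_rot: [0.0, 0.707, -0.001, 0.708]
wrist_force: [-0.5, -0.7, -1.7]
grip_width: 0.0549
```

send_rows([
  [0, 0, 0, 0],
  [0, 0, 0, 0],
  [0, 0, 0, 0],
  [0, 0, 0, 0],
  [0, 0, 0, 0],
  [0, 0, 0, 0],
], fingers=0.8)

```text
time_s: 19.22
tool_pos: [0.6812, -0.0265, 0.0275]
ee_rot: [-0.0, 0.707, 0.0, 0.707]
wrist_force: [-0.2, -0.5, -0.2]
grip_width: 0.0766
```

send_rows([
  [-4, 0, 0, 0],
  [-8, 0, 0, 0],
  [-12, 0, 0, 0],
  [-12, 1.6, -23.5, 0],
  [-12, 1.6, -23.5, 0],
  [-12, 1.6, -23.5, 0],
  [-12, 1.6, -23.5, 0],
  [-12, 1.6, -23.5, 0],
  [-12, 1.6, -23.5, 0],
  [-12, 1.6, -23.5, 0],
  [-12, 1.6, -23.5, 0],
  [-12, 1.6, -23.5, 0],
])

```text
time_s: 20.22
tool_pos: [0.4469, -0.0107, 0.148]
ee_rot: [-0.0, 0.706, -0.0, 0.708]
wrist_force: [0.9, 0.3, 0.8]
grip_width: 0.077
```

```bash
python3 - <<'E'
from h import *
d=snap('wrist','w9'); print(status.get_obs()['tool_pos'])
print(proj(d,[.445,-.011,.06])); g=d['image'].max(2)
m=(g<60).astype(np.uint8); m[290:]=0
for c in cv2.findContours(m,cv2.RETR_EXTERNAL,cv2.CHAIN_APPROX_NONE)[0]:
    if cv2.contourArea(c)>200: print(cv2.boundingRect(c),cv2.contourArea(c))
E
```

```text
[ 0.44729911 -0.01071807  0.14807826]
(np.float64(319.1024645483322), np.float64(241.97019917702224))
(597, 224, 43, 66) 2174.0
(281, 204, 76, 77) 4462.5
(404, 189, 55, 29) 1223.0
(409, 79, 35, 41) 870.5
```

The lid is centred at (319,242), as predicted.

send_rows([
  [4, 0, -0.2, 0],
  [8, 0, -0.2, 0],
  [11, 0, -0.2, 0],
  [13, 0, -0.2, 0],
  [13, 0, -0.2, 0],
  [13, 0, -0.2, 0],
  [13, 0, -0.2, 0],
])

```text
time_s: 20.85
tool_pos: [0.4461, -0.0109, 0.0188]
ee_rot: [-0.0, 0.706, -0.0, 0.708]
wrist_force: [0.1, -0.6, 0.1]
grip_width: 0.077
```

send_rows([
  [0, 0, 0, 0],
  [0, 0, 0, 0],
  [0, 0, 0, 0],
  [0, 0, 0, 0],
  [0, 0, 0, 0],
  [0, 0, 0, 0],
  [0, 0, 0, 0],
], fingers=-1)

```text
time_s: 21.43
tool_pos: [0.4462, -0.0109, 0.0197]
ee_rot: [-0.0, 0.706, -0.0, 0.709]
wrist_force: [-0.2, -0.6, 6.6]
grip_width: 0.0548
```

send_rows([
  [-4, 0, 0, 0],
  [-8, 0, 0, 0],
  [-12, 0, 0, 0],
  [-12, 6.1, 21.6, 0],
  [-12, 6.1, 21.6, 0],
  [-12, 6.1, 21.6, 0],
  [-12, 6.1, 21.6, 0],
  [-12, 6.1, 21.6, 0],
  [-12, 6.1, 21.6, 0],
  [-12, 6.1, 21.6, 0],
  [-12, 6.1, 21.6, 0],
  [-12, 6.1, 21.6, 0],
])

```text
time_s: 22.43
tool_pos: [0.6592, 0.0503, 0.1369]
ee_rot: [-0.0, 0.708, -0.0, 0.707]
wrist_force: [-0.6, -0.1, -1.8]
grip_width: 0.0553
```

send_rows([
  [4, 0, 0.1, 0],
  [7, 0, 0.1, 0],
  [9.5, 0, 0.1, 0],
  [11.1, 0, 0.1, 0],
  [11.1, 0, 0.1, 0],
  [11.1, 0, 0.1, 0],
  [11.1, 0, 0.1, 0],
])

```text
time_s: 23.02
tool_pos: [0.6605, 0.0501, 0.0268]
ee_rot: [0.0, 0.707, -0.0, 0.707]
wrist_force: [0.6, -0.3, -1.5]
grip_width: 0.0549
```

send_rows([
  [0, 0, 0, 0],
  [0, 0, 0, 0],
  [0, 0, 0, 0],
  [0, 0, 0, 0],
  [0, 0, 0, 0],
  [0, 0, 0, 0],
], fingers=0.8)

```text
time_s: 23.52
tool_pos: [0.6613, 0.0505, 0.0265]
ee_rot: [-0.0, 0.707, -0.0, 0.707]
wrist_force: [0.5, 0.0, 0.7]
grip_width: 0.0768
```

send_rows([
  [-4, 0, 0, 0],
  [-8, 0, 0, 0],
  [-12, 0, 0, 0],
  [-16, 0, 0, 0],
  [-20, 0, 0, 0],
  [-20, 0, -15, 0],
  [-20, 0, -15, 0],
  [-20, 0, -15, 0],
  [-20, 0, -15, 0],
  [-20, 0, -15, 0],
  [-20, 0, -15, 0],
])

```text
time_s: 24.43
tool_pos: [0.5104, 0.0506, 0.2265]
ee_rot: [-0.0, 0.707, 0.0, 0.708]
wrist_force: [-0.3, -0.4, 0.4]
grip_width: 0.0768
```

```bash
python3 - <<'E'
from h import *
print(status.get_obs()['tool_pos'])
d=snap('scene','s2'); cv2.imwrite('pics/s2c.png',cv2.resize(d['image'][150:400,120:580],None,fx=1.7,fy=1.7))
e=snap('top','top2'); cv2.imwrite('pics/t2c.png',cv2.resize(e['image'][140:330,130:540],None,fx=1.9,fy=1.9))
w=snap('wrist','w10')
E
```

```text
[0.51036145 0.05057137 0.22653615]
```

View pics/s2c.png

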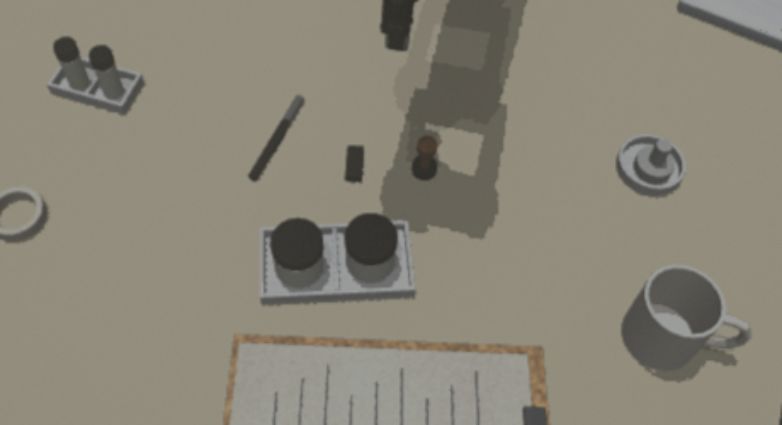

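View pics/t2c.png

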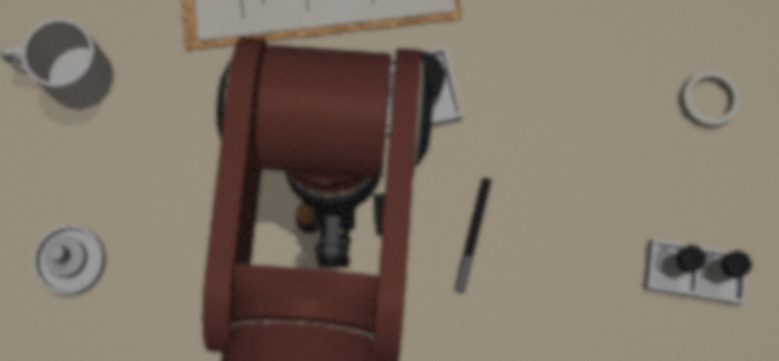

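All five are in their places; the stamp and mug are standing. I'll check the offsets numerically from the same top picture before handing in.

```bash
python3 - <<'E'
from h import *
d=dict(np.load('pics/top2.npz')); g=d['image'].max(2); s=1/1.9
a=np.radians(82.6); Y=np.array([np.cos(a),np.sin(a)]); X=np.array([Y[1],-Y[0]])
for u,v in((130+690*s,140+257*s),(130+736*s,140+263*s)):
    m=np.zeros_like(g);u,v=int(u),int(v);m[v-9:v+9,u-9:u+9]=g[v-9:v+9,u-9:u+9]<60
    M=cv2.moments(m,True);p=ray(d,M['m10']/M['m00'],M['m01']/M['m00'],.074)[:2]-[.4816,-.3282]
    print('vial in tray (mm)',np.round(1000*np.array([p@X,p@Y]),1))
p=ray(d,130+67*s,140+255*s,.022);print('puck-dish',np.round(1000*(p[:2]-[.4745,.3476]),1))
e=dict(np.load('pics/scene0.npz'));f=dict(np.load('pics/s2.npz'))
for n,b in(('stamp',(345,215,385,260)),('mug',(480,300,565,370))):
    t=e['image'][b[1]:b[3],b[0]:b[2]];w=f['image'][b[1]-12:b[3]+12,b[0]-12:b[2]+12]
    r=cv2.minMaxLoc(cv2.matchTemplate(w,t,cv2.TM_CCOEFF_NORMED));print(n,r[1],np.array(r[3])-12)
E
```

```text
vial in tray (mm) [ 1.5 24.9]
vial in tray (mm) [  3. -21.]
puck-dish [3.8 0.7]
stamp 0.7340502738952637 [0 0]
mug 0.9991546869277954 [0 0]
```

```bash
python3 -c "
from h import *
print(hand_in())"
```

```text
the job is handed in; nothing more can be done
None
```

I moved all five items to their places, one to a bay, let them go, lifted the arm clear and handed the job in at about 24.5 s of the 141 s. `hand_in()` reports no verdict.

- **Vials:** the last top picture puts them at (1.5, 24.9) and (3.0, -21.0) mm in the small tray. The bay centres are at (0, ±25), and the limit is 14 mm.
- **Check source:** it is about 4 mm from the dish centre; the limit is 15 mm.
- **Jars:** the scene picture shows them upright, one in each bay of the large tray. The arm hid that tray from above, so I have no measured offset for them. I released them within 1 mm of my bay-centre estimates.
- **Stamp and mug:** template matching against the first scene picture gives a shift of 0 pixels for both. The stamp's match score was only 0.73, probably because the arm's shadow falls on it; the picture shows it standing.
- **Disagreement:** the top camera placed things about 4 mm short in x compared with the wrist camera. I trusted the wrist view when placing. This comes off the vial and source offsets above, because I measured each item and its tray or dish in the same camera.

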